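Sort the pocket finds in the laundry

ROBOT

A 7-joint arm with a two-finger parallel gripper is mounted at the origin on the work surface. World frame = base frame: x ahead of the robot, y to its left, z up, the work surface at z = 0. Lengths are in mm, angles in rad, forces in N, time in s.
With the tool pointing down it reaches from about 350 to 900 mm from the base axis. Payload 7.2 kg.
Tool frame: the origin (TCP) lies at the very end of the fingers, on their centre line; the grasp point (between the pads) lies behind it (arm.pinch_z is the z of the grasp point in the tool frame, in mm); z points along the fingers, y is the line along which they close (so a half turn about z gives the same grasp; the last joint's range is limited). The gripper opens to 88 mm and grips with 3 to 60 N. Pads are 20 mm wide; open, the fingers measure 115 mm over their backs; the gripper's body (75 mm by 178 mm) begins 61 mm behind the grasp point.
Start: joints at [-1.285, 0.411, -0.013, 1.596, 0.006, 1.134, -0.082], TCP at [216.55, 586.289, 222.653] pointing down, gripper open.
Joint ranges: [-2.95, 2.95], [-0.29, 1.99], [-1.47, 1.44], [0.14, 2.54], [-1.03, 4.17], [0.13, 1.85], [-2.86, 2.86]. Speed limits (rad/s): [2.39, 2.39, 3.01, 3.01, 3.14, 3.14, 3.14].

INTERFACE

Orientations are given as a unit quaternion [x, y, z, w].
In Python, from rig import arm gives the robot as it stands. The module is installed in compiled form; this text tells all that it offers.
- The arm moves only by the tool servo_tool, never from a script. Its argument "plan" is a list that holds one entry, the list of rows, each a list of 5 numbers: the shift along the tool's x, y, z in m, then the turn about the tool's z in degrees, then the finger opening in m, from 0 to 0.0878. A call has 1 to 20 rows; each row is the pose to reach, as a shift and turn from the pose commanded when the call began, along the tool's axes at that moment; what a row does not reach only later rows make up. A row lasts 1/8 s, in which the tool goes at most 62.5 mm and 10.7 degrees, less where a joint would pass 70% of its speed; a pose out of reach is approached as far as the arm can. A call with a gripper value outside its range is refused whole. The fingers move at their own pace and stop on an object; "newtons" is the grip in N (left out, the last holds). Time passes only in rows, so rows that repeat a pose let the fingers close. It gives the time, the measured TCP pose, the force, the opening and the grip force at its end, in the units of the state.
- arm.read_state(): the state, without advancing time (a new reading comes with each control period).
- arm.snapshot(name): name is "side" or "top"; returns (picture, depth): 384x512x3 uint8, red, green, blue; 384x512 float32, mm along the optical axis (not along the pixel's ray), 0 where there is no reading.
- arm.camera_params(name): a dict with "fx", "fy", "cx", "cy" (pixels), "R" (3x3) and "t" (3): a world point X has camera coordinates R X + t. Camera axes: x right, y down, z forward; pixel columns grow to the right and rows downward; lengths in mm; the calibration is good to about 2 mm. A picture is of the moment at which its call begins. camera_params takes no time and is no camera call.
- arm.job_done(): hands the job in; it is judged then, once.
The state is a dict: "time": time; "joint_pos": joint angles; "qd": joint speeds; "joint_efforts": joint torques, N m; "tcp_pos": TCP position; "orientation": TCP orientation; "wrist_force": force on the tool from outside, world axes, zero at the start; "torque": the same for the moment, N m; "width": finger opening in mm; "grasp_force": force on a finger pad.
Only numpy, scipy, OpenCV 4.12 (cv2) and the standard library are available. Lean on these libraries where they do the work, as an engineer would, in place of code of your own. Each camera call takes 0.05 s, during which the arm holds its last target. There are 200 camera calls.

TASK

Put away the things found in the overalls' pockets: both marker pens go in the blue tray, lying lengthwise side by side; both padlocks go in the red tin whatever their colour; the yellow tape measure goes in the grey tub. Everything must end up lying flat on the floor of its container, nothing on top of anything else or leaning on a wall, and leave the mug and the glove box where they are.

Things in the scene. Friction and masses are not known exactly. Their poses are not given: they have to be found in the camera images.
- marker_red: Square-barrelled laundry marker pen lying on the table: black barrel with a red cap, 130 mm long, 18 x 18 mm in section, about 30 g. Origin at its middle (9 mm above what it lies on); x along the pen towards the cap end, z up.
- marker_green: Square-barrelled laundry marker pen lying on the table: black barrel with a green cap, 130 mm long, 18 x 18 mm in section, about 30 g. Origin at its middle (9 mm above what it lies on); x along the pen towards the cap end, z up.
- padlock_brass: Small padlock lying flat, brass body with a steel U-shaped shackle, about 130 g. Body 34 mm (x) by 42 mm (y) by 20 mm thick (z); the shackle (7 mm bar, 33 mm wide) sticks out of the body's +x side, to 48 mm from the origin. Origin at the middle of the body (10 mm above what it lies on); z up. Easily gripped across its 42 mm width, along y.
- padlock_blue: Small padlock lying flat, blue-painted body with a steel U-shaped shackle, about 130 g. Body 34 mm (x) by 42 mm (y) by 20 mm thick (z); the shackle (7 mm bar, 33 mm wide) sticks out of the body's +x side, to 48 mm from the origin. Origin at the middle of the body (10 mm above what it lies on); z up. Easily gripped across its 42 mm width, along y.
- tape_measure: Yellow pocket tape measure lying flat with a black disc on top, 52 x 52 mm and 28 mm thick, about 140 g, with a small steel tab on its +x side. Origin at its middle (14 mm above what it lies on); z up.
- blue_tray: Blue plastic pen tray, open on top, fixed to the table, outside 140 mm (x) by 180 mm (y) by 25 mm high, walls and floor 4 mm thick. Origin under its centre at table height; z up; its long side runs along y.
- red_tin: Red painted tin, open on top, fixed to the table, outside 140 mm (x) by 180 mm (y) by 30 mm high, walls and floor 4 mm thick. Origin under its centre at table height; z up; its long side runs along y.
- grey_tub: Grey plastic tub, open on top, fixed to the table, outside 130 mm (x) by 130 mm (y) by 35 mm high, walls and floor 4 mm thick. Origin under its centre at table height; z up.
- mug: Bystander: white ceramic mug, 80 mm across, 90 mm high, loose, handle towards its +y. Origin at the centre of its underside. Stands at one side of the work; not to be moved.
- glove_box: Bystander: white and pink carton of gloves, loose, 200 mm (x) by 110 mm (y) by 70 mm high. Origin at the centre of its underside. Stands at the other side of the work; not to be moved.
Not all that is in view belongs to the job. What is shaped like the marker_red but pink or purple is not meant.

How it is judged:
By the outcome, as a careful person would: the job done as asked, in the order asked, and still so for the second after the job is handed in, with the robot touching nothing.
It also fails if it takes over 120 s, if anything falls off the work surface, if the arm or the gripper's body presses on something with over 40 N, if the wrist force passes 120 N, or if a joint passes its speed limit or range.

## Working session

There is one attempt and no reset: what is moved stays moved. The work goes in short steps, Python scripts to look and compute and a tool call to move; the robot and the scene stay as the last step left them, time stands still between calls to the robot, and variables do not carry over. Pictures are saved under pics/ and viewed, at most 14 in all, crops included, and the job is handed in when it is done.

Besides the shell and the picture viewer there is one more tool, called after ">>>" by a JSON object that holds its "op" and its "data". servo_tool: Moves the arm, as the interface text tells. Its arguments: {"type":"object","properties":{"plan":{"type":"array","items":{"type":"array","items":{"type":"array","items":{"type":"number"}}}},"newtons":{"type":"number"}},"required":["plan"]}

```bash
mkdir -p pics; python3 - <<'E'
from rig import arm
import cv2,numpy as np
s=arm.read_state()
print({k:np.round(v,3) for k,v in s.items()},arm.pinch_z)
for n in("top","side"):
    p,d=arm.snapshot(n); cv2.imwrite(f"pics/{n}0.png",p[:,:,::-1]); np.savez(f"{n}0.npz",p=p,d=d)
    c=arm.camera_params(n); print(n,{k:np.round(v,3).tolist() for k,v in c.items()})
E
```

```text
{'time': np.float64(0.0), 'joint_pos': array([-1.285,  0.412, -0.013,  1.597,  0.006,  1.134, -0.082]), 'qd': array([-0.002,  0.   , -0.001, -0.001, -0.   ,  0.   ,  0.001]), 'joint_efforts': array([-1.0000e-03, -5.8795e+01,  6.4100e-01, -2.9108e+01, -5.4000e-02,
        1.8000e-02,  0.0000e+00]), 'tcp_pos': array([216.397, 585.773, 221.803]), 'orientation': array([ 0.176,  0.984, -0.001, -0.   ]), 'wrist_force': array([-1.087, -0.172, -0.243]), 'torque': array([0.02 , 0.071, 0.004]), 'grasp_force': np.float64(0.0), 'width': np.float64(88.138)} -18.700000000000003
top {'fx': 476.167, 'fy': 476.167, 'cx': 250.028, 'cy': 193.702, 'R': [[-0.019, -1.0, -0.015], [-0.991, 0.021, -0.135], [0.135, 0.012, -0.991]], 't': [52.756, 440.14, 1620.466]}
side {'fx': 418.519, 'fy': 418.519, 'cx': 255.593, 'cy': 183.896, 'R': [[-0.715, -0.699, 0.021], [-0.4, 0.384, -0.832], [0.574, -0.603, -0.554]], 't': [349.617, 189.099, 1190.471]}
```

View pics/top0.png

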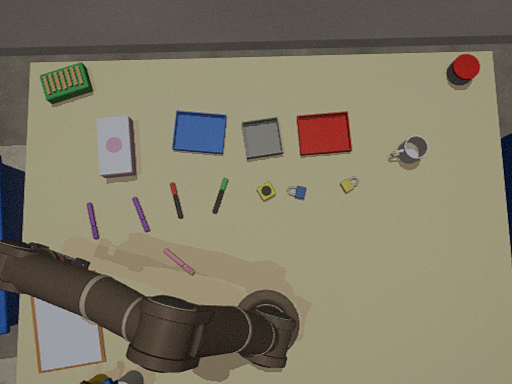

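View pics/side0.png

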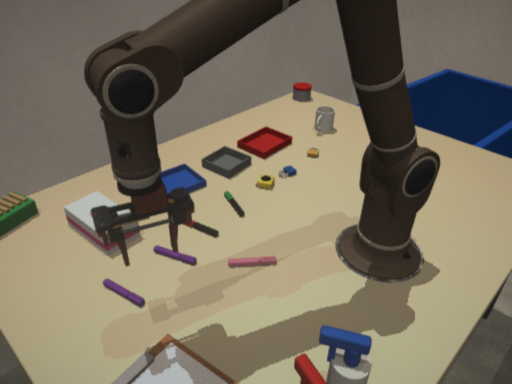

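The top view shows every item: the red pen at about (176,200), the green pen at (220,196), the tape at (266,191), the blue lock at (298,192) and the brass lock at (349,185). The tray is at (200,132), the tub at (262,139) and the tin at (324,133). The side view shows the gripper above the pens. Next I'll measure by colour.

```bash
cat > h.py <<'E'
import numpy as np,cv2
from rig import arm
def ray(n,uv,z):
    """pixels -> world xy on plane z"""
    c=arm.camera_params(n);R=np.array(c["R"]);t=np.array(c["t"])
    uv=np.atleast_2d(uv).astype(float)
    d=np.c_[(uv[:,0]-c["cx"])/c["fx"],(uv[:,1]-c["cy"])/c["fy"],np.ones(len(uv))]@R
    o=-R.T@t
    return (o+d*((z-o[2])/d[:,2])[:,None])[:,:2]
def pix(mask,x0,y0,x1,y1):
    m=np.zeros_like(mask);m[y0:y1,x0:x1]=mask[y0:y1,x0:x1]
    n,l,st,_=cv2.connectedComponentsWithStats(m.astype(np.uint8))
    if n<2:return np.zeros((0,2))
    k=1+np.argmax(st[1:,4]);v,u=np.nonzero(l==k);return np.c_[u,v]
def rect(xy):
    (c,s,a)=cv2.minAreaRect(xy.astype(np.float32));return np.round(c,1),np.round(s,1),round(a,1)
def axis(xy):
    w,v=np.linalg.eigh(np.cov(xy.T));return v[:,1]
def hsv(p):
    return [x.astype(int) for x in cv2.split(cv2.cvtColor(p,cv2.COLOR_RGB2HSV))]
E
python3 - <<'E'
from h import *
p=np.load("top0.npz")["p"];H,S,V=hsv(p)
red=((H<8)|(H>172))&(S>130)&(V>60);green=(H>40)&(H<90)&(S>100);blue=(H>100)&(H<125)&(S>120)
dark=(V<70);yel=(H>20)&(H<35)&(S>150)
print("table",H[200,320],S[200,320],V[200,320])
table=(abs(H-H[200,320])<8)&(abs(S-S[200,320])<45)&(V>110)
for n,m,b,z in[("tray",blue,(165,100,235,160),25),("tin",red,(290,100,358,162),30),("tub",~table,(236,112,289,164),35)]:
    q=pix(m,*b);print(n,len(q),rect(ray("top",q,z)))
for n,cap,b in[("red",red,(165,175,190,225)),("green",green,(208,172,232,220))]:
    q=pix(cap|dark,*b);c=pix(cap,*b);w=ray("top",q,14);cw=ray("top",c,14)
    a=axis(w);a=a*np.sign((cw.mean(0)-w.mean(0))@a)
    pr=(w-w.mean(0))@a
    print(n,len(q),len(c),w.mean(0).round(1),rect(w),"yaw",np.degrees(np.arctan2(a[1],a[0])).round(1),np.ptp(pr))
for n,m,b in[("tape",~table,(252,176,279,205)),("lockblue",~table,(282,180,310,204)),("lockblueB",blue,(282,180,310,204)),("brass",~table,(335,173,362,196)),("brassB",yel|((H>10)&(H<35)&(S>140)),(335,173,362,196))]:
    q=pix(m,*b)
    if len(q)<5: print(n,len(q));continue
    w=ray("top",q,20 if n!="tape" else 28);a=axis(w);print(n,len(q),w.mean(0).round(1),rect(w),"ax",np.degrees(np.arctan2(a[1],a[0])).round(1))
im=cv2.resize(p[165:230,160:370],None,fx=3.8,fy=3.8,interpolation=cv2.INTER_CUBIC);cv2.imwrite("pics/crop1.png",im[:,:,::-1])
E
```

```text
table 25 53 158
tray 1921 (array([667.3, 220.4]), array([179. , 141.7]), 83.7)
tin 1982 (array([ 652.7, -220. ]), array([143.3, 180.9]), 3.5)
tub 582 (array([634.8,  -2.7]), array([143.4, 132.2]), 8.7)
red 161 56 [426.8 303.3] (array([425.8, 303. ]), array([128.2,  16.1]), 14.0) yaw 14.1 128.17180054171067
green 164 53 [439.3 149.8] (array([439.7, 149.6]), array([ 15.6, 125.8]), 71.0) yaw -19.2 125.78364086644879
tape 246 [449.6 -11.2] (array([450.1, -10.9]), array([57.8, 54.4]), 25.5) ax -153.1
lockblue 156 [ 444.9 -123.5] (array([ 447.8, -116.3]), array([62.4, 44.5]), 74.5) ax 84.4
lockblueB 95 [ 444.7 -130.7] (array([ 444.2, -130.6]), array([29.5, 38.5]), 74.3) ax 162.9
brass 168 [ 467.9 -298.6] (array([ 470.9, -303.7]), array([43.4, 63.7]), 31.1) ax 125.1
brassB 17 [ 455.2 -288.3] (array([ 455.2, -288.5]), array([41.7, 20. ]), 63.7) ax 56.5
```

View pics/crop1.png

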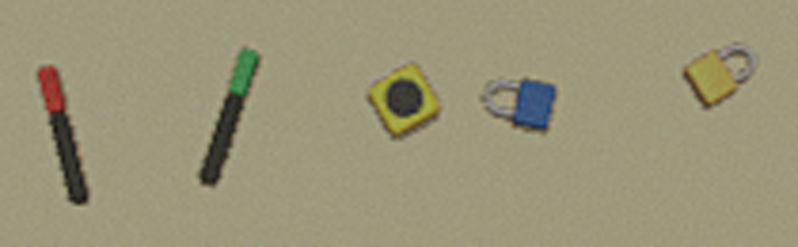

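The crop confirms the poses. The red pen's cap points up-left and the green pen's up-right. The blue lock's shackle points left (+y), and the brass lock's points up-right. I'll write a small helper that turns a goal into tool-frame shifts.

```bash
cat > to.py <<'E'
import sys,numpy as np
from scipy.spatial.transform import Rotation as R
from rig import arm
# usage: to.py x y z phi  (phi = world angle of the closing line, deg)
x,y,z,phi=map(float,sys.argv[1:5]);s=arm.read_state();r=R.from_quat(s["orientation"]).as_matrix()
d=r.T@(np.array([x,y,z])-s["tcp_pos"]);c=np.degrees(np.arctan2(r[1,1],r[0,1]))
print("shift m",(d/1000).round(4),"turn",round(-((phi-c+90)%180-90),1),"phi now",c.round(1),"q7",s["joint_pos"][6].round(2),"tilt",r[:,2].round(3),"t",s["time"].round(1))
E
python3 to.py 426.5 303 60 104
```

```text
Traceback (most recent call last):
  File "to.py", line 7, in <module>
    print("shift m",(d/1000).round(4),"turn",round(-((phi-c+90)%180-90),1),"phi now",c.round(1),"q7",s["joint_pos"][6].round(2),"tilt",r[:,2].round(3),"t",s["time"].round(1))
                                                                                                                                                           ^^^^^^^^^^^^^^^
AttributeError: 'float' object has no attribute 'round'
```

```bash
sed -i 's/s\["time"\].round(1)/round(float(s["time"]),1)/; s/s\["joint_pos"\]\[6\].round(2)/round(float(s["joint_pos"][6]),2)/' to.py
python3 to.py 426.5 303 60 104
```

```text
shift m [-0.295  -0.1923  0.1622] turn -34.3 phi now 69.7 q7 -0.08 tilt [-0.    -0.001 -1.   ] t 0.1
```

>>> {"op": "servo_tool", "data": {"plan": [[[-0.295,-0.192,0.08,-34.3,0.05],[-0.295,-0.192,0.08,-34.3,0.05],[-0.295,-0.192,0.08,-34.3,0.05],[-0.295,-0.192,0.08,-34.3,0.05],[-0.295,-0.192,0.08,-34.3,0.05],[-0.295,-0.192,0.162,-34.3,0.05],[-0.295,-0.192,0.162,-34.3,0.05],[-0.295,-0.192,0.162,-34.3,0.05],[-0.295,-0.192,0.162,-34.3,0.05],[-0.295,-0.192,0.162,-34.3,0.05],[-0.295,-0.192,0.162,-34.3,0.05]]], "newtons": 20}}

```text
time: 1.48
tcp_pos: [426.9, 305.3, 61.9]
orientation: [-0.123, 0.992, 0.001, 0.001]
wrist_force: [0.7, -0.2, -0.3]
width: 49.9
grasp_force: 0.0
```

```bash
python3 to.py 426.5 303 4 104; python3 - <<'E'
from h import *
p,d=arm.snapshot("side");cv2.imwrite("pics/s1.png",cv2.resize(p[120:340,60:320],None,fx=2.8,fy=2.6)[:,:,::-1])
E
```

```text
shift m [ 0.001  -0.0022  0.0579] turn 0.1 phi now 104.1 q7 1.09 tilt [ 0.002  0.002 -1.   ] t 1.5
```

View pics/s1.png

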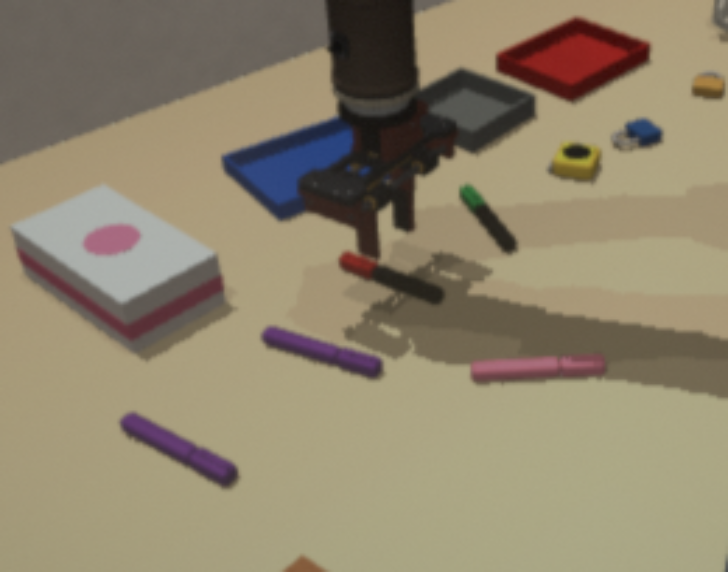

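The side view shows the fingers straddling the red pen at about (390,275) in the crop. I'll descend and grip.

>>> {"op": "servo_tool", "data": {"plan": [[[0,-0.001,0.03,0,0.05],[0,-0.001,0.057,0,0.05],[0,-0.001,0.057,0,0.05],[0,-0.001,0.057,0,0.05],[0,-0.001,0.057,0,0.0],[0,-0.001,0.057,0,0.0],[0,-0.001,0.057,0,0.0],[0,-0.001,0.057,0,0.0],[0,-0.001,0.057,0,0.0],[0,-0.001,0.0,0,0.0],[0,-0.001,-0.02,0,0.0],[0,-0.001,-0.02,0,0.0]]]}}

```text
time: 3.02
tcp_pos: [427.8, 303.6, 81.9]
orientation: [-0.122, 0.993, 0.001, 0.001]
wrist_force: [-0.1, 0.5, -0.7]
width: 17.8
grasp_force: 20.0
```

```bash
python3 - <<'E'
import numpy as np
t=np.radians(-6.3)
for o in(24,-24):print(667.3+o*np.cos(t),220.4+o*np.sin(t))
E
python3 to.py 643.4 223 80 -6.3; python3 to.py 643.4 223 80 173.7
```

```text
691.1550629309243 217.7663765338149
643.4449370690756 223.0336234661851
shift m [-0.1896 -0.1305  0.0023] turn -69.7 phi now 104.0 q7 1.09 tilt [ 0.002  0.002 -1.   ] t 3.0
shift m [-0.1896 -0.1305  0.0023] turn -69.7 phi now 104.0 q7 1.09 tilt [ 0.002  0.002 -1.   ] t 3.0
```

```bash
python3 to.py 691 217.8 80 -6.3
```

```text
shift m [-0.2345 -0.1471  0.0024] turn -69.7 phi now 104.0 q7 1.09 tilt [ 0.002  0.002 -1.   ] t 3.0
```

>>> {"op": "servo_tool", "data": {"plan": [[[-0.047,-0.0294,0,10,0.0],[-0.094,-0.0588,0,20,0.0],[-0.141,-0.0883,0,30,0.0],[-0.188,-0.1177,0,40,0.0],[-0.2345,-0.147,0,50,0.0],[-0.2345,-0.147,0,60,0.0],[-0.2345,-0.147,0,70,0.0],[-0.2345,-0.147,0,80,0.0],[-0.2345,-0.147,0,90,0.0],[-0.2345,-0.147,0,100,0.0],[-0.2345,-0.147,0,110.3,0.0],[-0.2345,-0.147,0,110.3,0.0],[-0.2345,-0.147,0,110.3,0.0],[-0.2345,-0.147,0,110.3,0.0]]]}}

```text
time: 4.78
tcp_pos: [690.0, 217.0, 80.2]
orientation: [0.744, 0.668, -0.0, -0.0]
wrist_force: [0.2, 0.2, -0.5]
width: 17.8
grasp_force: 20.0
```

```bash
python3 to.py 691 217.8 8.5 -6.3; python3 - <<'E'
from h import *
p,d=arm.snapshot("side");cv2.imwrite("pics/s2.png",cv2.resize(p[100:300,100:340],None,fx=3,fy=3)[:,:,::-1])
E
```

```text
shift m [0.0009 0.0009 0.0717] turn 0.1 phi now -6.2 q7 -0.19 tilt [-0. -0. -1.] t 4.8
```

View pics/s2.png

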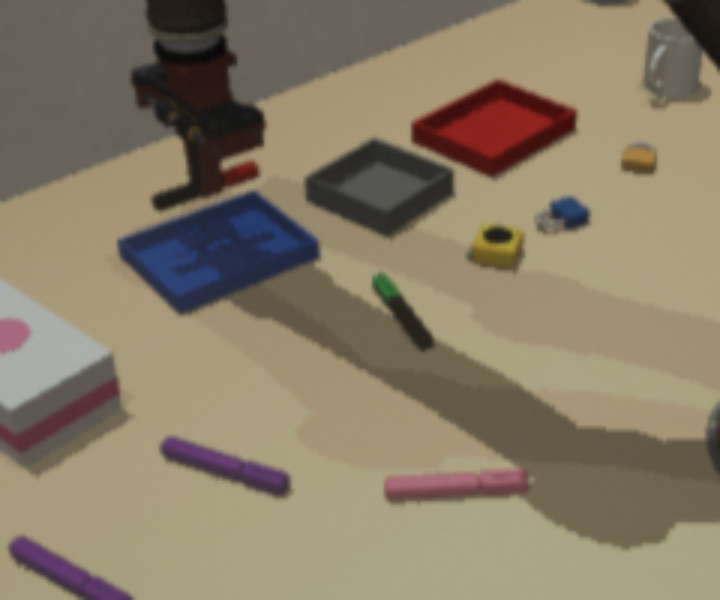

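The red pen, at about (205,185) in the crop, is held level and parallel to the tray's long side. I'll lower and release it.

>>> {"op": "servo_tool", "data": {"plan": [[[0.001,0.001,0.04,0,0.0],[0.001,0.001,0.062,0,0.0],[0.001,0.001,0.07,0,0.0],[0.001,0.001,0.071,0,0.0],[0.001,0.001,0.071,0,0.0],[0.001,0.001,0.071,0,0.032],[0.001,0.001,0.071,0,0.032],[0.001,0.001,0.071,0,0.032],[0.001,0.001,0.04,0,0.032],[0.001,0.001,0,0,0.032],[0.001,0.001,0,0,0.032]]]}}

```text
time: 6.2
tcp_pos: [693.6, 218.4, 84.6]
orientation: [0.745, 0.667, 0.003, 0.001]
wrist_force: [0.3, 0.7, -1.0]
width: 31.9
grasp_force: 0.0
```

```bash
python3 to.py 439.5 149.7 60 71
```

```text
shift m [-0.0962 -0.2452  0.023 ] turn -77.3 phi now -6.3 q7 -0.19 tilt [ 0.006  0.002 -1.   ] t 6.2
```

>>> {"op": "servo_tool", "data": {"plan": [[[-0.019,-0.049,0,-10,0.05],[-0.038,-0.098,0,-20,0.05],[-0.058,-0.147,0,-30,0.05],[-0.077,-0.196,0,-40,0.05],[-0.096,-0.244,0,-50,0.05],[-0.096,-0.244,0.01,-60,0.05],[-0.096,-0.244,0.02,-70,0.05],[-0.096,-0.244,0.02,-77.3,0.05],[-0.096,-0.244,0.02,-77.3,0.05],[-0.096,-0.244,0.02,-77.3,0.05],[-0.096,-0.244,0.02,-77.3,0.05],[-0.096,-0.244,0.02,-77.3,0.05]]]}}

```text
time: 7.7
tcp_pos: [438.2, 149.4, 60.7]
orientation: [0.165, 0.986, 0.0, 0.0]
wrist_force: [0.4, -0.1, -0.1]
width: 50.1
grasp_force: 0.0
```

```bash
python3 to.py 439.5 149.7 4 71; python3 - <<'E'
from h import *
p,d=arm.snapshot("side");cv2.imwrite("pics/s3.png",cv2.resize(p[100:300,100:340],None,fx=3,fy=3)[:,:,::-1])
E
```

```text
shift m [-0.0011  0.0007  0.0567] turn -0.0 phi now 71.0 q7 0.91 tilt [ 0.  0. -1.] t 7.7
```

View pics/s3.png

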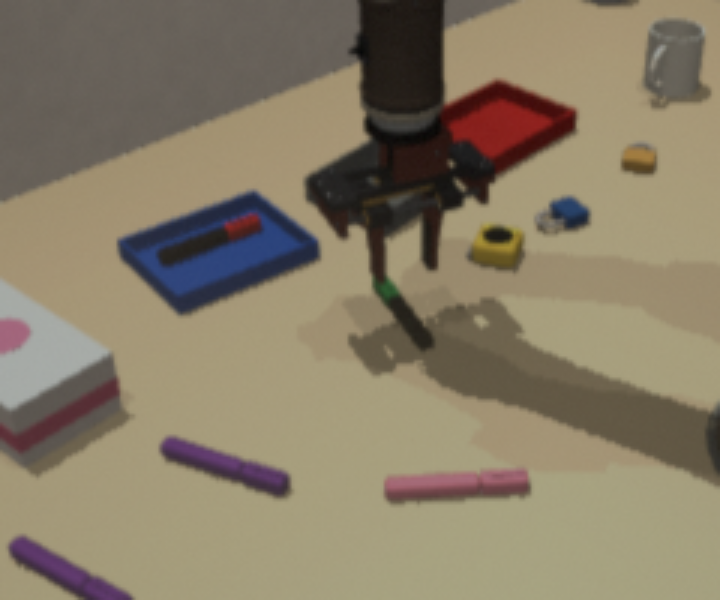

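The red pen lies flat in the tray at about (210,240), with space in front of it. The gripper is over the green pen.

>>> {"op": "servo_tool", "data": {"plan": [[[-0.001,0.001,0.03,0,0.05],[-0.001,0.001,0.0565,0,0.05],[-0.001,0.001,0.0565,0,0.05],[-0.001,0.001,0.0565,0,0.05],[-0.001,0.001,0.0565,0,0.0],[-0.001,0.001,0.0565,0,0.0],[-0.001,0.001,0.0565,0,0.0],[-0.001,0.001,0.0565,0,0.0],[-0.001,0.001,0.0565,0,0.0],[-0.001,0.001,0.0,0,0.0],[-0.001,0.001,-0.02,0,0.0],[-0.001,0.001,-0.02,0,0.0],[-0.001,0.001,-0.02,0,0.0]]]}}

```text
time: 9.38
tcp_pos: [438.9, 149.8, 79.9]
orientation: [0.165, 0.986, -0.0, -0.0]
wrist_force: [-0.3, -0.0, -1.2]
width: 17.5
grasp_force: 20.0
```

```bash
python3 to.py 643.4 223 80 -6.3
```

```text
shift m [-0.1696  0.1356 -0.0004] turn 77.3 phi now 71.0 q7 0.91 tilt [-0.001 -0.    -1.   ] t 9.4
```

>>> {"op": "servo_tool", "data": {"plan": [[[-0.042,0.034,0,10,0.0],[-0.085,0.068,0,20,0.0],[-0.127,0.102,0,30,0.0],[-0.1695,0.1355,0,40,0.0],[-0.1695,0.1355,0,50,0.0],[-0.1695,0.1355,0,60,0.0],[-0.1695,0.1355,0,70,0.0],[-0.1695,0.1355,0,77.3,0.0],[-0.1695,0.1355,0,77.3,0.0],[-0.1695,0.1355,0,77.3,0.0],[-0.1695,0.1355,0,77.3,0.0]]]}}

```text
time: 10.75
tcp_pos: [643.7, 222.8, 80.3]
orientation: [0.744, 0.668, -0.0, -0.0]
wrist_force: [-0.7, 0.6, -0.0]
width: 18.2
grasp_force: 20.0
```

```bash
python3 to.py 643.4 223 8.5 -6.3
```

```text
shift m [ 0.0001 -0.0003  0.0718] turn 0.1 phi now -6.2 q7 -0.19 tilt [-0. -0. -1.] t 10.8
```

>>> {"op": "servo_tool", "data": {"plan": [[[0,0,0.04,0,0.0],[0,0,0.062,0,0.0],[0,0,0.07,0,0.0],[0,0,0.071,0,0.0],[0,0,0.071,0,0.0],[0,0,0.071,0,0.032],[0,0,0.071,0,0.032],[0,0,0.071,0,0.032],[0,0,0.04,0,0.032],[0,0,0,0,0.032],[0,0,0,0,0.032],[0,0,0,0,0.032],[0,0,0,0,0.032]]]}}

```text
time: 12.38
tcp_pos: [643.0, 222.9, 79.4]
orientation: [0.745, 0.667, -0.001, -0.0]
wrist_force: [-0.4, 0.6, -0.4]
width: 32.3
grasp_force: 0.0
```

```bash
python3 to.py 462.9 -290.4 80 31.1
```

```text
shift m [-5.299e-01 -1.230e-01  1.000e-04] turn -37.4 phi now -6.3 q7 -0.19 tilt [-0.002 -0.001 -1.   ] t 12.4
```

>>> {"op": "servo_tool", "data": {"plan": [[[-0.053,-0.0123,0,0,0.065],[-0.106,-0.0246,0,-5,0.065],[-0.159,-0.0369,0,-10,0.065],[-0.212,-0.0492,0,-15,0.065],[-0.265,-0.0615,0,-20,0.065],[-0.318,-0.0738,0,-25,0.065],[-0.371,-0.0861,0,-30,0.065],[-0.424,-0.0984,0,-37.4,0.065],[-0.477,-0.1107,0,-37.4,0.065],[-0.53,-0.123,0,-37.4,0.065],[-0.53,-0.123,0,-37.4,0.065],[-0.53,-0.123,0,-37.4,0.065],[-0.53,-0.123,0,-37.4,0.065]]]}}

```text
time: 14.0
tcp_pos: [464.3, -288.6, 80.2]
orientation: [0.49, 0.872, 0.0, -0.0]
wrist_force: [-0.3, 0.1, -0.1]
width: 65.0
grasp_force: 0.0
```

```bash
python3 to.py 462.9 -290.4 4 31.1; python3 - <<'E'
from h import *
p,d=arm.snapshot("top");np.savez("top1.npz",p=p)
s,d=arm.snapshot("side")
a=cv2.resize(p[95:220,150:400],None,fx=3,fy=2.4);b=cv2.resize(s[90:220,130:370],(750,300))
cv2.imwrite("pics/t1.png",np.vstack([a,b])[:,:,::-1])
H,S,V=hsv(p)
# tub refined: low-saturation or dark, rim plane
for th in(90,110):
    q=pix((V<th)|(S<25),236,108,292,168);print(th,len(q),rect(ray("top",q,35)))
E
```

```text
shift m [-0.0009 -0.0021  0.0762] turn 0.2 phi now 31.3 q7 1.26 tilt [-0.001  0.001 -1.   ] t 14.0
90 1354 (array([638.,  -2.]), array([136.9, 126.9]), 7.0)
110 1361 (array([638.,  -2.]), array([136.9, 126.9]), 7.0)
```

View pics/t1.png

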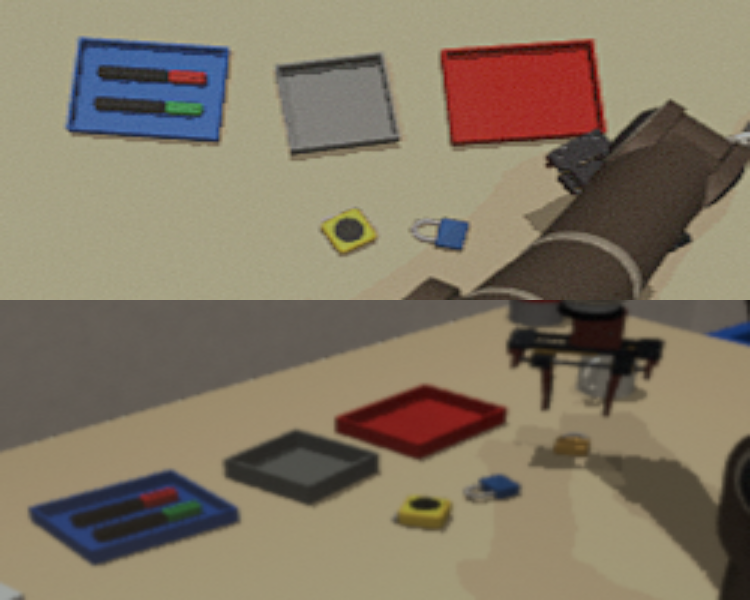

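Both pens lie flat, parallel and side by side in the tray, at about (150,75) and (150,105). In the side half, the gripper is above the brass lock at (572,445).

>>> {"op": "servo_tool", "data": {"plan": [[[-0.001,-0.002,0.04,0,0.065],[-0.001,-0.002,0.07,0,0.065],[-0.001,-0.002,0.076,0,0.065],[-0.001,-0.002,0.076,0,0.065],[-0.001,-0.002,0.076,0,0.065],[-0.001,-0.002,0.076,0,0.0],[-0.001,-0.002,0.076,0,0.0],[-0.001,-0.002,0.076,0,0.0],[-0.001,-0.002,0.076,0,0.0],[-0.001,-0.002,0.076,0,0.0],[-0.001,-0.002,0.04,0,0.0],[-0.001,-0.002,0,0,0.0],[-0.001,-0.002,0,0,0.0],[-0.001,-0.002,0,0,0.0]]], "newtons": 25}}

```text
time: 15.85
tcp_pos: [462.0, -291.8, 79.9]
orientation: [0.491, 0.871, 0.0, -0.001]
wrist_force: [-0.1, 0.5, -1.7]
width: 41.6
grasp_force: 25.0
```

```bash
python3 - <<'E'
import numpy as np
t=np.radians(3.5);R=np.array([[np.cos(t),-np.sin(t)],[np.sin(t),np.cos(t)]])
for o in((-12,-43),(-12,43)):print(R@o+[652.7,-220])
E
python3 to.py 643.3 -263.6 80 93.5;python3 to.py 638.1 -177.8 80 93.5
```

```text
[ 643.34746962 -263.65237881]
[ 638.09729522 -177.81278614]
shift m [-0.0696  0.1697 -0.0003] turn -62.4 phi now 31.1 q7 1.27 tilt [-0.001  0.001 -1.   ] t 15.8
shift m [ 6.500e-03  2.097e-01 -2.000e-04] turn -62.4 phi now 31.1 q7 1.27 tilt [-0.001  0.001 -1.   ] t 15.8
```

```bash
python3 to.py 654.4 -247.9 80 3.5
```

```text
shift m [-0.0619  0.1874 -0.0003] turn 27.6 phi now 31.1 q7 1.27 tilt [-0.001  0.001 -1.   ] t 15.8
```

>>> {"op": "servo_tool", "data": {"plan": [[[-0.0155,0.047,0,9,0.0],[-0.031,0.094,0,18,0.0],[-0.0465,0.141,0,27.6,0.0],[-0.062,0.1875,0,27.6,0.0],[-0.062,0.1875,0,27.6,0.0],[-0.062,0.1875,0,27.6,0.0],[-0.062,0.1875,0,27.6,0.0],[-0.062,0.1875,0,27.6,0.0]]]}}

```text
time: 16.85
tcp_pos: [654.1, -249.2, 80.8]
orientation: [0.686, 0.728, -0.0, -0.0]
wrist_force: [-0.5, 0.4, -1.6]
width: 41.8
grasp_force: 25.0
```

```bash
python3 to.py 654.4 -247.9 8.5 3.5
```

```text
shift m [0.0012 0.0004 0.0723] turn -0.1 phi now 3.4 q7 0.67 tilt [-0.  0. -1.] t 16.9
```

>>> {"op": "servo_tool", "data": {"plan": [[[0.001,0,0.04,0,0.0],[0.001,0,0.062,0,0.0],[0.001,0,0.07,0,0.0],[0.001,0,0.0715,0,0.0],[0.001,0,0.0715,0,0.0],[0.001,0,0.0715,0,0.06],[0.001,0,0.0715,0,0.06],[0.001,0,0.0715,0,0.06],[0.001,0,0.04,0,0.06],[0.001,0,0,0,0.06],[0.001,0,0,0,0.06],[0.001,0,0,0,0.06],[0.001,0,0,0,0.06]]]}}

```text
time: 18.48
tcp_pos: [654.3, -247.0, 79.4]
orientation: [0.685, 0.729, -0.0, -0.001]
wrist_force: [0.0, 0.6, -0.1]
width: 60.4
grasp_force: 0.0
```

```bash
python3 to.py 443.7 -131.2 80 -15.5
```

```text
shift m [ 1.285e-01 -2.030e-01 -2.000e-04] turn 19.0 phi now 3.5 q7 0.67 tilt [-0.002  0.001 -1.   ] t 18.5
```

>>> {"op": "servo_tool", "data": {"plan": [[[0.032,-0.05,0,5,0.065],[0.064,-0.1,0,10,0.065],[0.096,-0.15,0,19,0.065],[0.1285,-0.203,0,19,0.065],[0.1285,-0.203,0,19,0.065],[0.1285,-0.203,0,19,0.065],[0.1285,-0.203,0,19,0.065],[0.1285,-0.203,0,19,0.065],[0.1285,-0.203,0,19,0.065]]]}}

```text
time: 19.6
tcp_pos: [444.8, -132.1, 80.5]
orientation: [0.796, 0.605, -0.0, 0.0]
wrist_force: [-0.3, 0.2, -1.4]
width: 64.9
grasp_force: 0.0
```

```bash
python3 to.py 443.7 -131.2 4 -15.5; python3 - <<'E'
from h import *
p,d=arm.snapshot("top")
s,d=arm.snapshot("side")
a=cv2.resize(p[95:220,240:400],None,fx=3,fy=2.4);b=cv2.resize(s[90:220,210:370],(480,300))
cv2.imwrite("pics/t2.png",np.vstack([a,b])[:,:,::-1])
E
```

```text
shift m [ 0.0007 -0.0013  0.0765] turn 0.0 phi now -15.5 q7 0.29 tilt [-0. -0. -1.] t 19.6
```

View pics/t2.png

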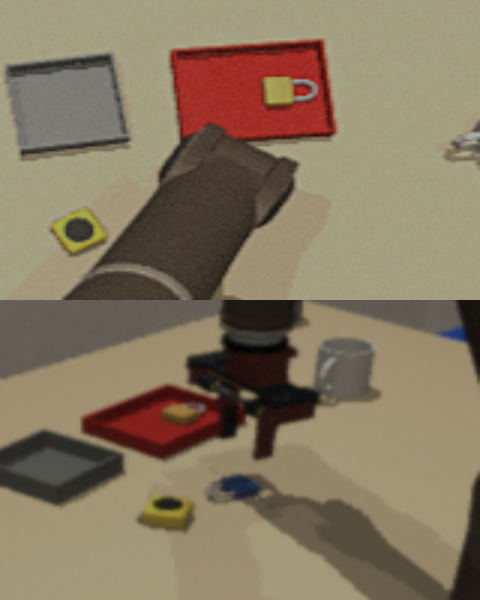

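The brass lock lies flat in the tin at about (290,92), with its shackle clear of the wall. The gripper is above the blue lock.

>>> {"op": "servo_tool", "data": {"plan": [[[0.001,-0.001,0.04,0,0.065],[0.001,-0.001,0.07,0,0.065],[0.001,-0.001,0.076,0,0.065],[0.001,-0.001,0.076,0,0.065],[0.001,-0.001,0.076,0,0.065],[0.001,-0.001,0.076,0,0.0],[0.001,-0.001,0.076,0,0.0],[0.001,-0.001,0.076,0,0.0],[0.001,-0.001,0.076,0,0.0],[0.001,-0.001,0.076,0,0.0],[0.001,-0.001,0.04,0,0.0],[0.001,-0.001,0,0,0.0],[0.001,-0.001,0,0,0.0],[0.001,-0.001,0,0,0.0]]]}}

```text
time: 21.45
tcp_pos: [443.3, -129.9, 80.1]
orientation: [0.796, 0.606, -0.0, -0.0]
wrist_force: [0.3, 0.4, -1.7]
width: 41.9
grasp_force: 25.0
```

```bash
python3 to.py 651 -190.1 80 3.5
```

```text
shift m [-2.800e-03  2.162e-01 -1.000e-04] turn -18.9 phi now -15.4 q7 0.3 tilt [-0.001  0.001 -1.   ] t 21.4
```

>>> {"op": "servo_tool", "data": {"plan": [[[-0.001,0.054,0,-6,0.0],[-0.002,0.108,0,-12,0.0],[-0.003,0.162,0,-18.9,0.0],[-0.003,0.216,0,-18.9,0.0],[-0.003,0.216,0,-18.9,0.0],[-0.003,0.216,0,-18.9,0.0],[-0.003,0.216,0,-18.9,0.0],[-0.003,0.216,0,-18.9,0.0]]]}}

```text
time: 22.45
tcp_pos: [650.5, -190.5, 80.8]
orientation: [0.686, 0.728, 0.0, -0.0]
wrist_force: [-0.2, 0.2, -1.8]
width: 42.3
grasp_force: 25.0
```

```bash
python3 to.py 651 -190.1 8.5 3.5
```

```text
shift m [0.0003 0.0005 0.0723] turn -0.1 phi now 3.4 q7 0.6 tilt [-0.     0.001 -1.   ] t 22.4
```

>>> {"op": "servo_tool", "data": {"plan": [[[0,0,0.04,0,0.0],[0,0,0.062,0,0.0],[0,0,0.07,0,0.0],[0,0,0.0715,0,0.0],[0,0,0.0715,0,0.0],[0,0,0.0715,0,0.06],[0,0,0.0715,0,0.06],[0,0,0.0715,0,0.06],[0,0,0.04,0,0.06],[0,0,0,0,0.06],[0,0,0,0,0.06],[0,0,0,0,0.06],[0,0,0,0,0.06]]]}}

```text
time: 24.08
tcp_pos: [650.4, -190.5, 79.4]
orientation: [0.686, 0.728, -0.0, -0.001]
wrist_force: [-0.0, -0.1, -0.0]
width: 60.0
grasp_force: 0.0
```

```bash
python3 to.py 449.8 -11 80 25.5; python3 to.py 449.8 -11 80 -64.5
```

```text
shift m [ 1.912e-01 -1.895e-01 -1.000e-04] turn -22.1 phi now 3.4 q7 0.6 tilt [-0.002  0.001 -1.   ] t 24.1
shift m [ 1.912e-01 -1.895e-01 -1.000e-04] turn 67.9 phi now 3.4 q7 0.6 tilt [-0.002  0.001 -1.   ] t 24.1
```

```bash
python3 - <<'E'
from h import *
p=np.load("top0.npz")["p"];s=np.load("side0.npz")["p"]
a=cv2.resize(p[175:208,250:283],(500,500),interpolation=cv2.INTER_CUBIC)
b=cv2.resize(s[168:196,252:280],(300,300),interpolation=cv2.INTER_CUBIC);b=cv2.copyMakeBorder(b,0,200,0,0,cv2.BORDER_CONSTANT)
cv2.imwrite("pics/tape.png",np.hstack([a,b])[:,:,::-1])
E
```

```text
(no output)
```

View pics/tape.png

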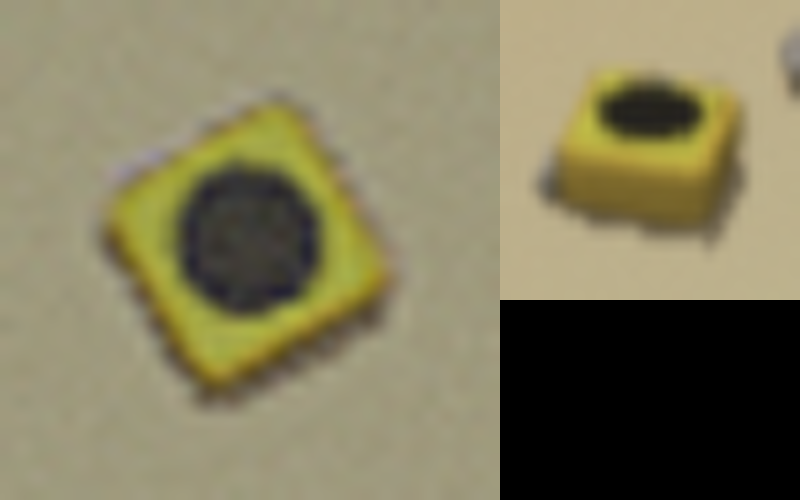

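The tab is on the tape's upper-left face (world about +30°): a light glint at (130,165) in the top half and a grey tab at (545,185) in the side half. So I'll grip across the other axis, and I'll refine the yaw from the yellow top alone.

```bash
python3 - <<'E'
from h import *
for f in("top0.npz","top1.npz"):
    p=np.load(f)["p"]
    P=cv2.resize(p[170:210,245:290],None,fx=8,fy=8,interpolation=cv2.INTER_CUBIC)
    H,S,V=hsv(P);m=((S>110)&(H>15)&(H<40)&(V>90)).astype(np.uint8)
    q=pix(m>0,0,0,360,320);uv=(q+.5)/8-.5+[245,170]
    w=ray("top",uv,28);print(len(q),rect(w),w.mean(0))
    q2=pix((V<85),0,0,360,320);print("disc",ray("top",(q2+.5)/8-.5+[245,170],28).mean(0))
E
```

```text
9371 (array([450.2, -11.2]), array([53.9, 53.6]), 28.9) [449.19205867 -11.14442614]
disc [451.81886669 -11.56373984]
9342 (array([450.2, -11.1]), array([54.1, 53.4]), 29.1) [449.1583635  -11.21701113]
disc [451.80676833 -11.5566761 ]
```

>>> {"op": "servo_tool", "data": {"plan": [[[0.04,-0.04,0,9,0.075],[0.08,-0.08,0,18,0.075],[0.12,-0.12,0,27,0.075],[0.16,-0.16,0,36,0.075],[0.1905,-0.1895,0,45,0.075],[0.1905,-0.1895,0,55,0.075],[0.1905,-0.1895,0,64.4,0.075],[0.1905,-0.1895,0,64.4,0.075],[0.1905,-0.1895,0,64.4,0.075],[0.1905,-0.1895,0,64.4,0.075]]]}}

```text
time: 25.32
tcp_pos: [450.5, -12.3, 80.5]
orientation: [0.968, 0.251, -0.0, -0.0]
wrist_force: [0.7, 0.3, -0.4]
width: 75.0
grasp_force: 0.0
```

```bash
python3 to.py 450.5 -11.2 5 -61; python3 - <<'E'
from h import *
p,d=arm.snapshot("top")
s,d=arm.snapshot("side")
a=cv2.resize(p[95:220,150:400],None,fx=3,fy=2.4);b=cv2.resize(s[90:220,130:370],(750,300))
cv2.imwrite("pics/t3.png",np.vstack([a,b])[:,:,::-1])
E
```

```text
shift m [ 0.0006 -0.001   0.0755] turn 0.1 phi now -60.9 q7 -0.59 tilt [-0. -0. -1.] t 25.3
```

View pics/t3.png

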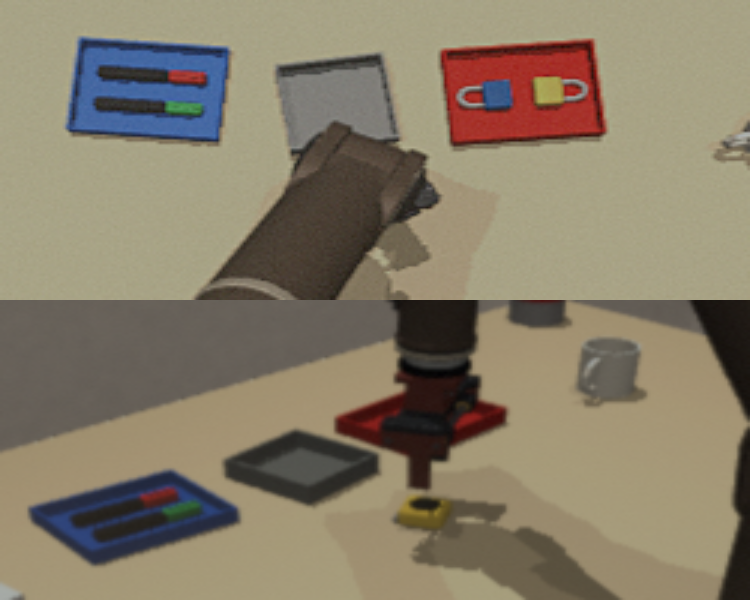

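Both locks lie flat in the tin, at about (485,96) and (560,90). The gripper is above the tape at (425,510).

>>> {"op": "servo_tool", "data": {"plan": [[[0.0005,-0.001,0.04,0,0.075],[0.0005,-0.001,0.068,0,0.075],[0.0005,-0.001,0.075,0,0.075],[0.0005,-0.001,0.075,0,0.075],[0.0005,-0.001,0.075,0,0.075],[0.0005,-0.001,0.075,0,0.0],[0.0005,-0.001,0.075,0,0.0],[0.0005,-0.001,0.075,0,0.0],[0.0005,-0.001,0.075,0,0.0],[0.0005,-0.001,0.075,0,0.0],[0.0005,-0.001,0.04,0,0.0],[0.0005,-0.001,-0.005,0,0.0],[0.0005,-0.001,-0.005,0,0.0],[0.0005,-0.001,-0.005,0,0.0]]]}}

```text
time: 27.18
tcp_pos: [450.1, -10.4, 85.1]
orientation: [0.968, 0.251, -0.0, -0.0]
wrist_force: [-0.1, -0.6, -2.0]
width: 52.1
grasp_force: 25.0
```

```bash
python3 to.py 638 -2 85 -83
```

```text
shift m [ 0.1683  0.084  -0.    ] turn 22.1 phi now -60.9 q7 -0.6 tilt [-0.     0.001 -1.   ] t 27.2
```

>>> {"op": "servo_tool", "data": {"plan": [[[0.042,0.021,0,7,0.0],[0.084,0.042,0,14,0.0],[0.126,0.063,0,22,0.0],[0.1685,0.084,0,22,0.0],[0.1685,0.084,0,22,0.0],[0.1685,0.084,0,22,0.0],[0.1685,0.084,0,22,0.0],[0.1685,0.084,0,22,0.0]]]}}

```text
time: 28.18
tcp_pos: [637.9, -2.6, 85.7]
orientation: [0.998, 0.061, -0.0, -0.0]
wrist_force: [-0.0, -0.5, -1.3]
width: 52.0
grasp_force: 25.0
```

```bash
python3 to.py 638 -2 9.5 -83
```

```text
shift m [ 0.0001 -0.0005  0.0762] turn 0.0 phi now -83.0 q7 -0.93 tilt [-0.     0.001 -1.   ] t 28.2
```

After release I'll raise the arm well clear and pull back so the cameras can see.

>>> {"op": "servo_tool", "data": {"plan": [[[0,0,0.04,0,0.0],[0,0,0.066,0,0.0],[0,0,0.074,0,0.0],[0,0,0.0755,0,0.0],[0,0,0.0755,0,0.0],[0,0,0.0755,0,0.07],[0,0,0.0755,0,0.07],[0,0,0.0755,0,0.07],[0,0,0.04,0,0.07],[0,0,0,0,0.07],[0,0,-0.06,0,0.07],[-0.06,0,-0.1,0,0.07],[-0.12,0,-0.1,0,0.07],[-0.17,0,-0.1,0,0.07],[-0.22,0,-0.1,0,0.07],[-0.22,0,-0.1,0,0.07],[-0.22,0,-0.1,0,0.07]]]}}

```text
time: 30.3
tcp_pos: [421.3, -28.8, 186.1]
orientation: [0.998, 0.062, 0.001, -0.001]
wrist_force: [0.2, 0.6, 0.6]
width: 69.9
grasp_force: 0.0
```

```bash
python3 - <<'E'
from h import *
p,d=arm.snapshot("top")
s,d=arm.snapshot("side")
a=cv2.resize(p[95:220,90:430],(750,290));b=cv2.resize(s[90:240,60:370],(750,310))
cv2.imwrite("pics/t4.png",np.vstack([a,b])[:,:,::-1])
st=arm.read_state();print(st["tcp_pos"],st["wrist_force"],st["time"])
E
```

```text
[421.64149771 -29.80754803 186.08207847] [-0.34151007 -1.26941892 -0.26987637] 30.4
```

View pics/t4.png

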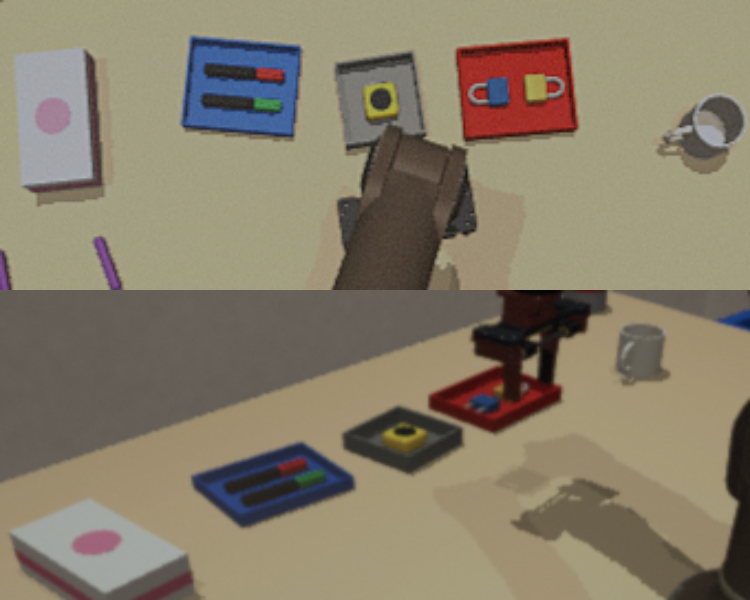

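The pens are in the tray, the tape is in the tub at about (380,100) and the locks are in the tin. Everything lies flat and clear of the walls. The mug and glove box are where they started, and the arm is clear.

```bash
python3 -c "
from rig import arm
print(arm.job_done())"
```

```text
the job is handed in; nothing more can be done
None
```

The job is done and handed in at about 30 s: both pens are in the blue tray, both padlocks in the red tin and the tape measure in the grey tub, all lying flat, with the mug and glove box left where they were.

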